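# Cover the open jug with its lid

### The arm

A 6-joint arm with a two-finger parallel gripper is mounted at the origin on a cart in front of the work surface, level with it; the furniture and walls round the work are solid. World frame = base frame: x ahead of the robot, y to its left, z up, the work surface at z = 0. Lengths are in m, angles in rad, forces in N, time in s.
With the tool pointing down it reaches from about 0.35 to 0.775 m from the base axis. Payload 7.3 kg.
Tool frame: the origin (TCP) lies on the centre line of the jaws, within the pads' length; the fingertips stand 14 mm ahead of it and the grasp point (between the pads) lies 5 mm behind it; z points along the fingers, y is the direction in which the jaws open and shut (so a half turn about z gives the same grasp; the last joint's range is limited). The gripper opens to 92 mm and grips with 3 to 60 N. Pads are 19 mm wide; open, the fingers measure 130 mm over their backs; the gripper's body (75 mm by 190 mm) begins 47 mm behind the grasp point.
Start: joints at [1.2, 0.342, 1.524, -0, 1.275, -0.146], TCP at [0.117, 0.512, 0.204] pointing down, gripper open.
Joint ranges: [-2.53, 2.53], [-0.77, 2.02], [0.04, 2.7], [-1, 4.14], [0.28, 2.66], [-3.11, 3.11]. Speed limits (rad/s): [2.57, 2.57, 3.14, 3.14, 3.14, 3.14].

### API

Orientations are given as [roll, pitch, yaw] about the fixed x, y, z axes, in that order (R = Rz(yaw) Ry(pitch) Rx(roll)).
In Python, from cell import telemetry, cams, robot gives the robot as it stands.
- The arm moves only by the tool servo_tool, never from a script. Its argument "targets" is text: rows parted by semicolons, each of 4 numbers parted by spaces: the shift along the tool's x, y, z in mm, then the turn about the tool's z in rad. In form: x y z yaw; .... A call has 1 to 20 rows; each row shifts and turns the pose as measured when the row begins, along the tool's axes as they then stand; what a row does not reach is not made up. A row lasts 1/8 s, in which the tool goes at most 62.5 mm and 10.7 degrees, less where a joint would pass 70% of its speed; a pose out of reach is approached as far as the arm can. A call with a gripper value outside its range is refused whole. "hand" is the opening, from 0 (shut) to 1 (fully open), set as the call begins (left out, the last holds). The fingers move at their own pace and stop on an object; "squeeze" is the grip in N (left out, the last holds). Time passes only in rows, so rows that do not move let the fingers close. It gives the time, the measured TCP pose, the force and the opening at its end, in the units of the state.
- telemetry.observe(): the state, without advancing time (a new reading comes with each control period).
- cams.read_camera(name): name is "scene" or "top" or "wrist"; returns a dict with "color" (384x512x3 uint8, red, green, blue), "K" (3x3 intrinsics, pixels), "k1" (the pictures are not rectified: a ray, as slopes to the right and down, at radius r is drawn at 1 + k1 r^2 times it, then the intrinsics apply), "R" (3x3) and "t" (3): a world point X has camera coordinates R X + t. Camera axes: x right, y down, z forward; pixel columns grow to the right and rows downward; lengths in m; the calibration is good to about 2 mm. A picture is of the moment at which its call begins. There is no depth.
- robot.hand_in(): hands the job in, once; it reports no verdict.
Trained networks look in a picture, given as the dict that the camera call returned (one of the last four; its "shot" number tells which), for a name from the list of things; names that differ only in an ending like _2 or _b are one class to them, and where a whole thing is asked for, a point or a joint stands for the part that bears it (a point fixed in the world has none). Each returns a list of dicts, best first, with "score" (0 to 1); they miss things now and then, are a little off and sometimes report something else, mostly with a low value. They report only what shows in the picture. A call takes as long as a camera call. They do not tell look-alikes from the thing itself.
- cams.cut_out(picture, query): "region" (384x512 bool, what is visible of it) and "extent" ([centre column, centre row, width, height] in pixels, round what is visible of it).
The state is a dict: "time": time; "qpos": joint angles; "qvel": joint speeds; "joint_efforts": joint torques, N m; "tool_pos": TCP position; "tool_rot": TCP orientation; "contact_force": force on the tool from outside, world axes, zero at the start; "torque": the same for the moment, N m; "opening": finger opening in m.
Only numpy, scipy, OpenCV 4.12 (cv2) and the standard library are available. Lean on these libraries where they do the work, as an engineer would, in place of code of your own. Each camera call takes 0.05 s, during which the arm holds its last target.

### The job

The round lid with the knob is drying on the sloping stand. Lift it off and cover the wide open navy jug with it, so that the lid lies fully seated and level on the jug's rim. Set it down gently rather than dropping it, keep the jug upright about where it stands, and do not disturb the other things on the worktop.

Things in the scene. Friction and masses are not known exactly. Their poses are not given: they have to be found in the camera images.
- lid_knob (a point): centre of the lid's upright black round knob (24 mm across, 36 mm high), half-way up it: 18 mm above the top face of the lid's disc, 23 mm above the disc's underside. z axis along the knob, away from the disc; x and y do not matter. At the start the lid lies plug down on the sloping stand, so the knob leans about 30 degrees from vertical, toward the robot's side
- lid_seat (a point): centre of the underside of the lid's disc, the face that rests on the rim; axes as lid_knob. The lid is one loose rigid piece, about 150 g: a round white disc 122 mm across and 5 mm thick, with the knob on top and below it a plug 92 mm across and 10 mm deep, bevelled, that goes inside the jug's mouth. Seated, this point coincides with jug_rim within the plug's play of some 6 mm
- jug_rim (a point): centre of the jug's mouth, level with the top of its rim. The jug is a loose, round, slightly tapered, open navy plastic vessel, 133 mm high, about 116 mm across outside at the rim and about 104 mm inside, about 0.3 kg; it stands upright on the worktop. z axis up along the jug
- stand: drying stand of wire and dark metal slats, fixed to the worktop, about 150 x 140 mm and 110 mm high; origin on the worktop under its middle, z up. Its slatted top slopes at 30 degrees, rising toward its own +x; the lid lies on it against two short pins (7 mm high) at the low side. The stand is to the left or to the right of the jug
- beaker: tall clear beaker, 99 mm across, 172 mm high, loose bystander behind the work, not the vessel to cover; origin at the centre of its underside
- small_bottle: small capped bottle, 46 mm across, 86 mm high, loose bystander in front; origin at the centre of its underside
- petri: petri dish, 63 mm across, 15 mm high, loose bystander; origin at the centre of its underside
- paper_cup: brown paper cup, 72 mm across, 98 mm high, loose bystander; origin at the centre of its underside
Things that resemble listed ones, but are neither listed nor needed, are in the scene too. What is meant by the part that bears lid_knob is not yellow, and is the smaller of those in its own colour.

How it is judged:
At the end, for the whole second after the job is handed in: The lid rests on the jug: the underside of its disc within 3 mm of the rim's height (4 mm below at most), centred within 12 mm, level within 3.4 degrees, at rest; the jug upright within 3.4 degrees and within 5 cm of where it stood (horizontal distance between lid_seat and jug_rim below 0.012 m and z of lid_seat in the frame of jug_rim between -0.004 and 0.003 m and angle between each of lid_seat, jug_rim's own z axis and vertical below 0.06 rad and distance of jug_rim from where it was at the start of the episode below 0.05 m and linear speed of lid below 0.02 m/s); the robot touches nothing.
It fails at once if the lid is dropped: it moves faster than 0.5 m/s (a fall of more than about 13 mm) with no finger on it (contact force between the fingers and lid below 0.01 N and linear speed of lid above 0.5 m/s).
It fails at once if the lid is pressed on the jug with more than 30 N (contact force between lid and jug above 30 N).
It fails at once if the jug is tipped by more than 17 degrees (angle between jug_rim's own z axis and vertical above 0.3 rad).
It fails at once if the clear beaker, small bottle, petri dish or paper cup is moved by more than 3 cm or tipped over (distance of any of beaker, small_bottle, petri, paper_cup from where it was at the start of the episode above 0.03 m or angle between any of beaker, small_bottle, petri, paper_cup's own z axis and vertical above 0.35 rad).
It also fails if it takes over 38 s, if anything falls off the work surface, if the arm or the gripper's body presses on something with over 40 N, if the wrist force passes 120 N, or if a joint passes its speed limit or range.

## Working session

There is one attempt and no reset: what is moved stays moved. The work goes in short steps, Python scripts to look and compute and a tool call to move; the robot and the scene stay as the last step left them, time stands still between calls to the robot, and variables do not carry over. Pictures are saved under pics/ and viewed, and the job is handed in when it is done.

Besides the shell and the picture viewer there is one more tool, called after "Call:" as name(argument=value, ...), one argument or row to a line, values as JSON. servo_tool: Moves the arm, as the interface text tells. Its arguments: {"type":"object","properties":{"targets":{"type":"string"},"hand":{"type":"number"},"squeeze":{"type":"number"}},"required":["targets"]}

```bash
mkdir -p pics; ls; cat > h.py <<'E'
import numpy as np, cv2
from cell import telemetry, cams, robot
def shot(name, fn):
    p=cams.read_camera(name); cv2.imwrite('pics/'+fn, p['color'][:,:,::-1]); np.savez('pics/'+fn+'.npz',**{k:p[k] for k in('color','K','k1','R','t')}); return p
def ray(p,u,v):
    K=np.array(p['K']);D=np.array([float(p['k1']),0,0,0,0])
    n=cv2.undistortPoints(np.array([[[u,v]]],float),K,D)[0,0]
    R=np.array(p['R']);t=np.array(p['t'])
    d=R.T@np.array([n[0],n[1],1]);return -R.T@t, d/np.linalg.norm(d)
def proj(p,X):
    X=np.atleast_2d(X).astype(float)
    R=np.array(p['R']);r,_=cv2.Rodrigues(R)
    return cv2.projectPoints(X,r,np.array(p['t'],float),np.array(p['K'],float),np.array([float(p['k1']),0,0,0,0]))[0][:,0]
def atz(p,u,v,z):
    c,d=ray(p,u,v);return c+d*(z-c[2])/d[2]
def tri(l):
    A=0;b=0
    for p,u,v in l:
        c,d=ray(p,u,v);M=np.eye(3)-np.outer(d,d);A=A+M;b=b+M@c
    X=np.linalg.solve(A,b);return X,[np.linalg.norm((np.eye(3)-np.outer(ray(*q)[1],ray(*q)[1]))@(X-ray(*q)[0])) for q in l]
E
python3 - <<'E'
from h import *
for n in('scene','top'):
    p=shot(n,n+'0.png')
    print(n,np.round(-np.array(p['R']).T@p['t'],3))
    for q in('lid_knob','jug_rim','stand','beaker','small_bottle','petri','paper_cup'):
        for r in cams.cut_out(p,q)[:4]: print(q,round(r['score'],2),np.round(r['extent'],1))
p=shot('wrist','wrist0.png')
print(telemetry.observe())
E
```

```text
pics
scene [-0.699 -0.385  0.974]
lid_knob 0.72 [257.6 206.7  31.3  25.6]
lid_knob 0.67 [236.2 239.3  28.1  13.2]
lid_knob 0.21 [306.5 189.6  22.   45.2]
jug_rim 0.6 [354.1 241.4  35.8  49.2]
jug_rim 0.51 [305.6 190.1  21.4  42.3]
stand 0.64 [259.4 210.7  46.9  46.8]
beaker 0.62 [306.7 190.4  16.8  43.3]
small_bottle 0.54 [280.5 243.1  10.2  29.9]
petri 0.58 [395.1 228.3  13.9  13.8]
paper_cup 0.55 [226.  181.1  17.6  31.7]
top [0.452 0.139 1.62 ]
lid_knob 0.96 [254.5 245.3  36.6  37.6]
lid_knob 0.66 [256.2 199.7  34.4  30.8]
jug_rim 0.74 [366.5 213.7  42.3  32.5]
beaker 0.61 [295.9 143.7  31.6  30.2]
petri 0.62 [395.3 151.6  18.   20. ]
paper_cup 0.84 [192.9 148.8  17.5  20.5]
{'time': 0.85, 'qpos': array([ 1.19997918e+00,  3.41980620e-01,  1.52410470e+00, -8.84054695e-06,
        1.27537943e+00, -1.45991025e-01]), 'qvel': array([ 1.04365244e-04,  6.70526774e-04, -7.87710417e-04,  8.34845405e-05,
        3.54655584e-04,  6.04567905e-04]), 'joint_efforts': array([-1.72683590e-04, -4.31110597e+01, -2.44465041e+01,  7.16590905e-02,
        4.83532471e-02, -2.73941100e-05]), 'tool_pos': array([0.11702776, 0.51181672, 0.20424893]), 'tool_rot': array([3.14146735e+00, 2.69734894e-05, 2.91676911e+00]), 'contact_force': array([-0.0305198 , -0.34243078,  0.24898195]), 'torque': array([-0.03070103,  0.05180185,  0.04887348]), 'opening': 0.0918928085206666}
```

```bash
python3 - <<'E'
import cv2
a=cv2.imread('pics/scene0.png');cv2.imwrite('pics/scene0c.png',cv2.resize(a[140:290,200:430],None,fx=3.4,fy=3.4,interpolation=cv2.INTER_CUBIC))
a=cv2.imread('pics/top0.png');cv2.imwrite('pics/top0c.png',cv2.resize(a[110:290,170:430],None,fx=3,fy=3,interpolation=cv2.INTER_CUBIC))
E
```

```text
(no output)
```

View pics/scene0.png

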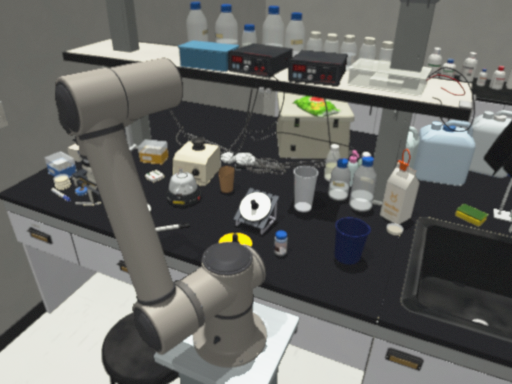

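View pics/scene0c.png

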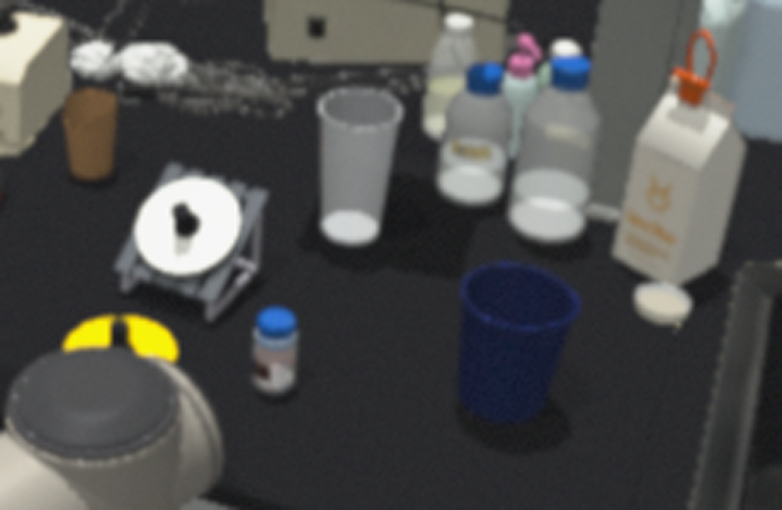

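View pics/top0c.png

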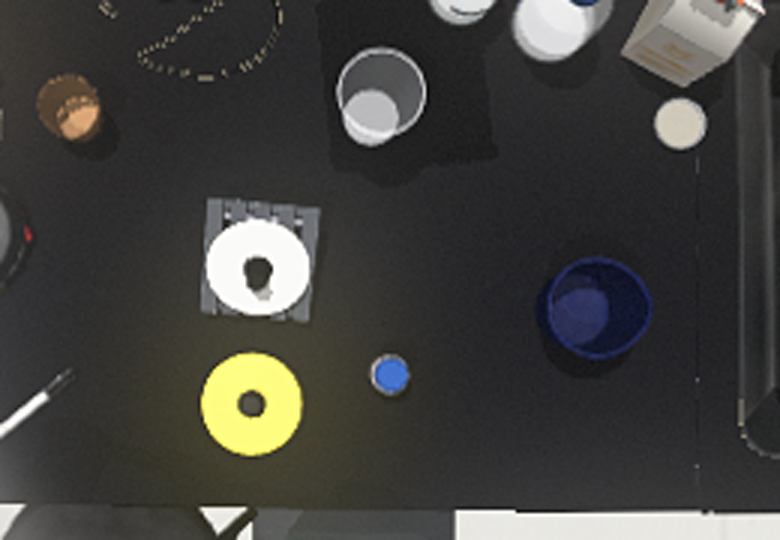

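View pics/wrist0.png

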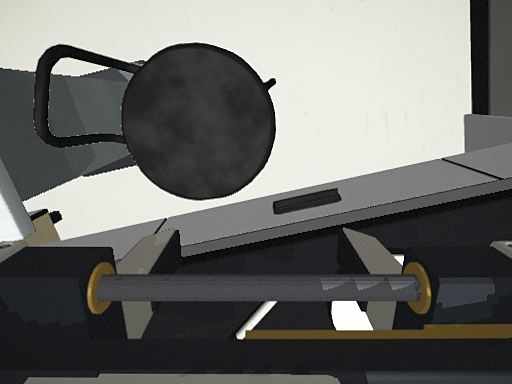

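```bash
python3 - <<'E'
from h import *
from scipy.optimize import least_squares
P={}
for n in('scene','top'):
    P[n]=dict(np.load(f'pics/{n}0.png.npz'))
t,s=P['top'],P['scene']
# white mask around the lid -> ellipse
def white(p,box):
    c=p['color'].astype(int); m=np.zeros(c.shape[:2],bool);x0,x1,y0,y1=box
    m[y0:y1,x0:x1]=(c.min(2)>130)[y0:y1,x0:x1]
    k,l,st,ce=cv2.connectedComponentsWithStats(m.astype(np.uint8)); i=1+st[1:,4].argmax()
    cn=cv2.findContours((l==i).astype(np.uint8),cv2.RETR_EXTERNAL,cv2.CHAIN_APPROX_NONE)[0]
    cn=cv2.convexHull(max(cn,key=len));return st[i],cn[:,0].astype(float)
st,ct=white(t,(225,285,170,225));print(st)
st,cs=white(s,(230,285,185,228));print(st)
et=cv2.fitEllipse(ct.astype(np.float32));es=cv2.fitEllipse(cs.astype(np.float32));print(et,es)
# circle model: centre, lean dir, radius .061
def circ(q,n=72):
    c=q[:3];a=q[3];th=np.radians(q[4]);nrm=np.array([np.sin(th)*np.cos(a),np.sin(th)*np.sin(a),np.cos(th)])
    u=np.cross(nrm,[0,0,1]);u/=np.linalg.norm(u);v=np.cross(nrm,u);f=np.linspace(0,2*np.pi,n)[:,None]
    return c+.061*(np.cos(f)*u+np.sin(f)*v)
def res(q):
    r=[]
    for p,c in((t,ct),(s,cs)):
        poly=proj(p,circ(q)).astype(np.float32)
        r+=[cv2.pointPolygonTest(poly.reshape(-1,1,2),(float(x),float(y)),True)-.3 for x,y in c]
    return np.array(r+[ (q[4]-30)/3])
x0=np.r_[atz(t,*et[0],.11),np.pi,30]
r=least_squares(res,x0,diff_step=1e-4,x_scale=[.01,.01,.01,.3,10]);print('lid disc top',np.round(r.x,4),'rms',np.sqrt(np.mean(r.fun**2)), np.abs(r.fun).max())
q=r.x;th=np.radians(q[4]);n=np.array([np.sin(th)*np.cos(q[3]),np.sin(th)*np.sin(q[3]),np.cos(th)])
kn=q[:3]+.018*n;print('knob',kn,n,'proj',proj(t,kn),proj(s,kn), 'tip', proj(t,q[:3]+.036*n),proj(s,q[:3]+.036*n))
# jug
for z in(.133,):print('jug rim via top', atz(t,170+600/3,110+308/3,z), 'proj scene')
X=atz(t,369.9,212.6,.133);print(proj(s,X))
print('beaker',atz(t,170+372/3,110+120/3,0),'cup',atz(t,170+79/3,110+122/3,0),'bottle',atz(t,170+391/3,110+374/3,.086),'yellow',atz(t,170+252/3,110+404/3,.01),'petri',atz(t,170+681/3,110+123/3,.015))
E
```

```text
[238 182  36  33 807]
[239 191  33  30 692]
((255.6000518798828, 198.2498779296875), (33.21342849731445, 34.72603225708008), 88.15670776367188) ((254.89373779296875, 205.7696075439453), (28.164581298828125, 33.10947036743164), 61.63206481933594)
lid disc top [ 0.5307  0.1629  0.0848  3.2476 29.8794] rms 0.9941921887283768 2.5535354240276784
knob [0.52175142 0.16196667 0.10039158] [-0.49537862 -0.05272633  0.86707552] proj [[255.38777357 201.38752656]] [[254.4525584  203.08684097]] tip [[255.5642774  203.77954769]] [[253.74980835 200.87453065]]
jug rim via top [ 0.48685851 -0.22735027  0.133     ] proj scene
[[353.43743258 226.64761833]]
beaker [0.71957255 0.02229556 0.        ] cup [0.71320761 0.38673649 0.        ] bottle [0.40840719 0.00413421 0.086     ] yellow [0.36751979 0.16627172 0.01      ] petri [ 0.71850648 -0.35769426  0.015     ]
```

```bash
python3 - <<'E'
from h import *
p=dict(np.load('pics/wrist0.png.npz'));print(-p['R'].T@p['t'],p['R'],p['K'],p['k1'])
E
cat > off.py <<'E'
# tool-frame shift (mm) to a world TCP target, and yaw
from h import *
import sys
from scipy.spatial.transform import Rotation as Ro
def off(X):
    o=telemetry.observe();R=Ro.from_euler('xyz',o['tool_rot']).as_matrix()
    return np.round(1000*R.T@(np.array(X)-o['tool_pos']),1)
E
python3 -c "
from off import *
print(off([.47,.165,.30]))"
```

```text
[0.03701273 0.53059335 0.38467853] [[ 2.24032245e-01  9.74581598e-01  5.11142967e-04]
 [ 9.28970577e-01 -2.13705910e-01  3.02230791e-01]
 [ 2.94657801e-01 -6.72346059e-02 -9.53234645e-01]] [[299.9145404    0.         258.66059363]
 [  0.         299.9145404  192.2556742 ]
 [  0.           0.           1.        ]] -0.0075440978996243685
[-421.4 -259.4  -95.8]
```

Call:
servo_tool(
  targets="0 0 -50 0; -20 -10 -46 0; -45 -21 0 0; -45 -21 0 0; -45 -21 0 0; -45 -21 0 0; -45 -21 0 0; -45 -21 0 0; -45 -21 0 0; -45 -21 0 0; -45 -21 0 0; -45 -21 0 0; -40 -20 0 0; 0 0 0 -0.15; 0 0 0 -0.15",
  hand=1,
)

```text
time: 2.72
tool_pos: [0.5758, 0.1526, 0.303]
tool_rot: [3.14, 0.002, -3.057]
contact_force: [1.3, -0.4, -1.0]
opening: 0.0919
```

```bash
python3 - <<'E'
from h import *
p=shot('wrist','w1.png')
for q in('lid_knob',):
  for r in cams.cut_out(p,q)[:3]: print(q,r['score'],np.round(r['extent'],1))
o=telemetry.observe();print(o['time'],o['tool_pos'],o['tool_rot'])
E
```

```text
lid_knob 0.71 [284.2  27.2  89.6  52.9]
lid_knob 0.63 [268.6 129.2  90.3  91.5]
2.825 [0.57553016 0.15286543 0.30307653] [ 3.14019856e+00  2.28819686e-03 -3.06020857e+00]
```

View pics/w1.png

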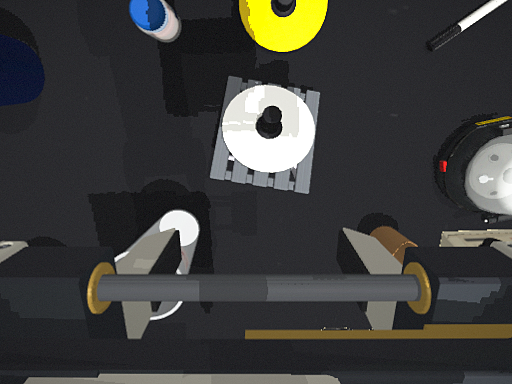

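```bash
cat > fit.py <<'E'
from h import *
from scipy.optimize import least_squares
def white(p,box,th=130):
    c=p['color'].astype(int); m=np.zeros(c.shape[:2],bool);x0,x1,y0,y1=box
    m[y0:y1,x0:x1]=(c.min(2)>th)[y0:y1,x0:x1]
    k,l,st,ce=cv2.connectedComponentsWithStats(m.astype(np.uint8)); i=1+st[1:,4].argmax()
    cn=cv2.findContours((l==i).astype(np.uint8),cv2.RETR_EXTERNAL,cv2.CHAIN_APPROX_NONE)[0]
    return st[i],cv2.convexHull(max(cn,key=len))[:,0].astype(float)
def axis(q):
    th=np.radians(q[4]);return np.array([np.sin(th)*np.cos(q[3]),np.sin(th)*np.sin(q[3]),np.cos(th)])
def circ(q,h=0,r=.061,n=72):
    nrm=axis(q);u=np.cross(nrm,[0,0,1]);u/=np.linalg.norm(u);v=np.cross(nrm,u);f=np.linspace(0,2*np.pi,n)[:,None]
    return q[:3]+h*nrm+r*(np.cos(f)*u+np.sin(f)*v)
def sil(p,q):
    a=np.r_[proj(p,circ(q)),proj(p,circ(q,-.005))].astype(np.float32)
    return cv2.convexHull(a)
def fit(views,x0,w=1.,tp=30,wt=3):
    def res(q):
        r=[]
        for p,c,k in views:
            h=sil(p,q);r+=[k*(cv2.pointPolygonTest(h,(float(x),float(y)),True)-.4) for x,y in c]
        return np.array(r+[(q[4]-tp)*wt])
    return least_squares(res,x0,diff_step=1e-4,x_scale=[.01,.01,.01,.3,10])
E
python3 - <<'E'
from fit import *
t=dict(np.load('pics/top0.png.npz'));s=dict(np.load('pics/scene0.png.npz'));w=dict(np.load('pics/w1.png.npz'))
V={}
for n,p,b in(('t',t,(225,285,170,225)),('s',s,(230,285,185,228)),('w',w,(205,335,65,200))):
    for th in (150,):
        st,c=white(p,b,th);print(n,th,st);V[n]=(p,c,1.)
for k in('w','wt','ws','wts'):
    r=fit([V[i] for i in k],[.53,.163,.085,3.2,30]);q=r.x
    print(k,np.round(q,4),np.sqrt(np.mean(r.fun**2)),'knob',q[:3]+.018*axis(q),'tip',proj(w,q[:3]+.036*axis(q)),'base',proj(w,q[:3]))
# overlay
im=w['color'][:,:,::-1].copy()
for h,rr,c in((0,.061,(0,0,255)),(.0,.012,(0,255,0)),(.036,.012,(255,0,0))):
    cv2.polylines(im,[np.int32(np.round(proj(w,circ(q,h,rr))*16))],True,c,1,shift=4)
cv2.imwrite('pics/w1o.png',cv2.resize(im[60:210,190:350],None,fx=4,fy=4,interpolation=cv2.INTER_NEAREST))
E
```

```text
t 150 [239 182  34  33 786]
s 150 [239 192  32  29 652]
w 150 [ 222   85   94   88 5740]
w [ 0.5298  0.1624  0.0894  3.1002 30.0785] 1.013266744744991 knob [0.52082841 0.16273698 0.10495979] tip [[271.4779387  113.91462689]] base [[268.51977109 126.88636518]]
wt [ 0.5299  0.1622  0.0895  3.1179 30.0139] 0.897835764070926 knob [0.52090596 0.1624215  0.10507245] tip [[271.07113881 113.96428651]] base [[268.39781679 126.93513544]]
ws [ 0.5299  0.1625  0.0872  3.122  30.0391] 0.9893333633491879 knob [0.5208924  0.16265193 0.10274781] tip [[271.15407027 113.84994408]] base [[268.54443724 126.77451182]]
wts [ 0.53    0.1624  0.0872  3.1288 29.9625] 0.9130656436064216 knob [0.52097587 0.1624927  0.10281765] tip [[270.96230359 113.92767715]] base [[268.46628911 126.82219204]]
```

View pics/w1o.png

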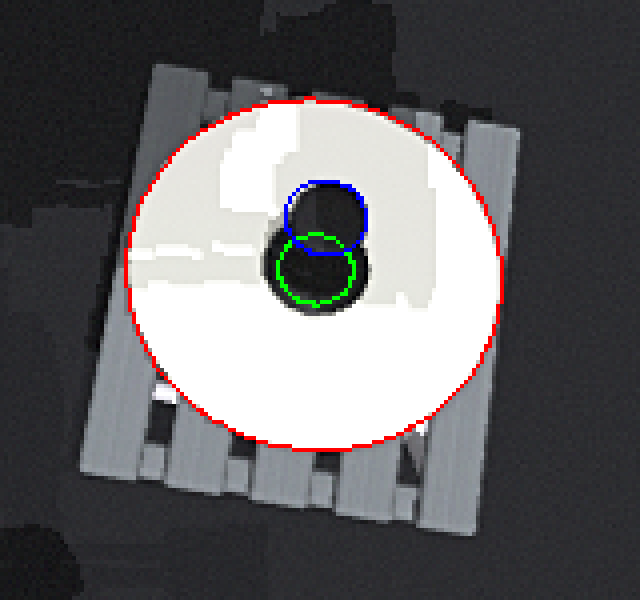

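Call:
servo_tool(
  targets="0 0 0 0.12; 20 3 40 0; 20 3 50 0; 18 1 40 0; 0 0 20 0; 0 0 0 0",
)

```text
time: 3.58
tool_pos: [0.5164, 0.1646, 0.15]
tool_rot: [3.139, 0.005, 3.079]
contact_force: [0.8, 0.4, 0.3]
opening: 0.0917
```

```bash
python3 -c "
from off import *
print(telemetry.observe()['tool_pos'],telemetry.observe()['tool_rot'],off([.517,.1625,.106]))"
```

```text
[0.51635959 0.16455106 0.14998464] [3.13884429 0.00545703 3.07865886] [-0.5 -2.1 44. ]
```

Call:
servo_tool(
  targets="0 -2 20 -0.02; 0 0 15 0; 0 0 9 0; 0 0 0 0",
)

```text
time: 4.08
tool_pos: [0.5194, 0.1635, 0.1083]
tool_rot: [3.137, 0.012, 3.094]
contact_force: [-0.6, -0.5, 0.1]
opening: 0.0922
```

```bash
python3 - <<'E'
from off import *
p=shot('scene','s2.png');cv2.imwrite('pics/s2c.png',cv2.resize(p['color'][150:270,190:340,::-1],None,fx=5,fy=5,interpolation=cv2.INTER_CUBIC))
p=shot('wrist','w2.png')
print(off([.517,.1625,.106]),telemetry.observe()['tool_rot'])
E
```

```text
[ 2.8 -1.3  3. ] [3.1370629  0.01353975 3.09400666]
```

View pics/s2c.png

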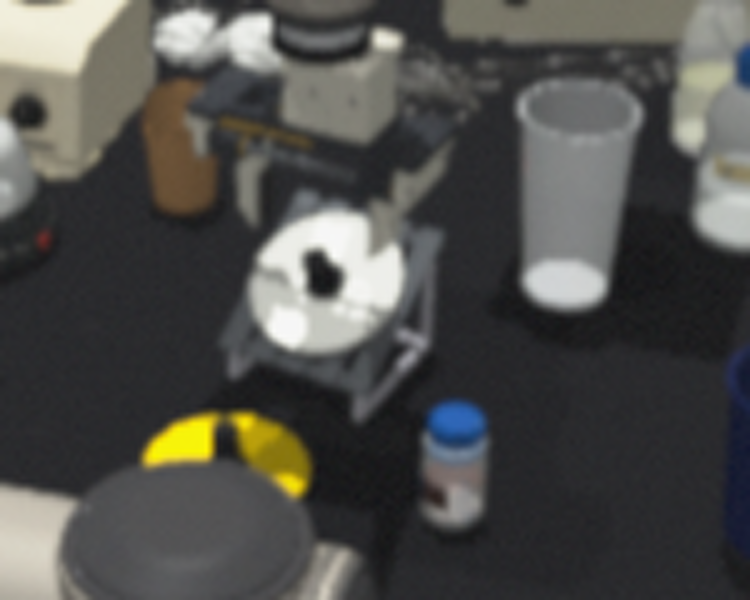

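View pics/w2.png

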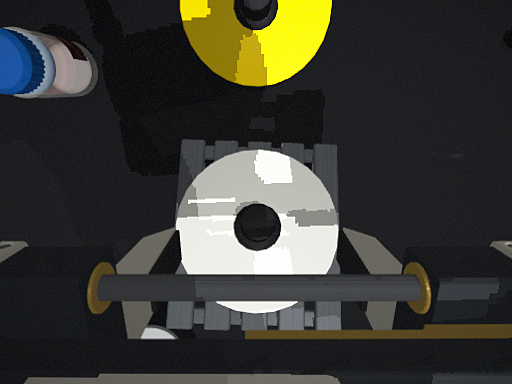

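Call:
servo_tool(
  targets="3 -1 2 0; 1 0 0.5 0; 0 0 0 0",
)

```text
time: 4.55
tool_pos: [0.5161, 0.1629, 0.1074]
tool_rot: [3.137, 0.015, 3.094]
contact_force: [-0.5, -0.7, -0.0]
opening: 0.0917
```

Call:
servo_tool(
  targets="0 0 0 0; 0 0 0 0; 0 0 0 0; 0 0 0 0; 0 0 0 0; 0 0 0 0; 0 0 0 0",
  hand=0,
  squeeze=8,
)

```text
time: 5.42
tool_pos: [0.5163, 0.1629, 0.1076]
tool_rot: [3.137, 0.016, 3.094]
contact_force: [1.0, 0.0, -0.4]
opening: 0.0265
```

Call:
servo_tool(
  targets="0 0 0 0; 0 0 0 0; 0 0 0 0",
)

```text
time: 5.8
tool_pos: [0.5162, 0.1629, 0.1076]
tool_rot: [3.137, 0.016, 3.094]
contact_force: [-0.3, 0.1, 0.5]
opening: 0.0007
```

```bash
python3 - <<'E'
from off import *
p=shot('scene','s3.png');cv2.imwrite('pics/s3c.png',cv2.resize(p['color'][150:270,190:340,::-1],None,fx=5,fy=5,interpolation=cv2.INTER_CUBIC))
p=shot('wrist','w3.png')
p=shot('top','t3.png');cv2.imwrite('pics/t3c.png',cv2.resize(p['color'][150:270,190:340,::-1],None,fx=5,fy=5,interpolation=cv2.INTER_CUBIC))
E
```

```text
(no output)
```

View pics/s3c.png

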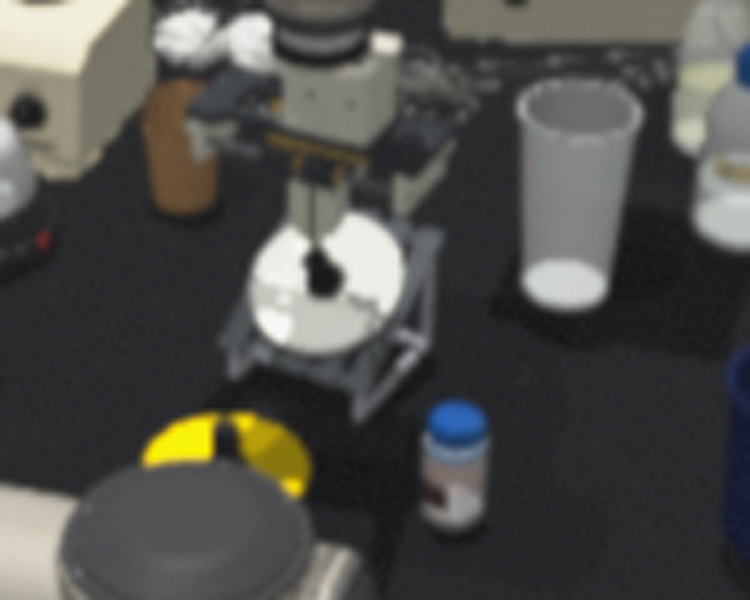

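View pics/w3.png

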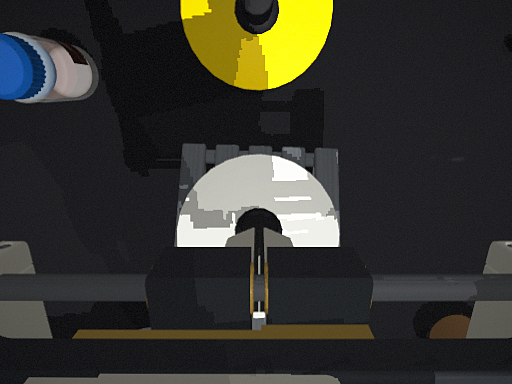

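View pics/t3c.png

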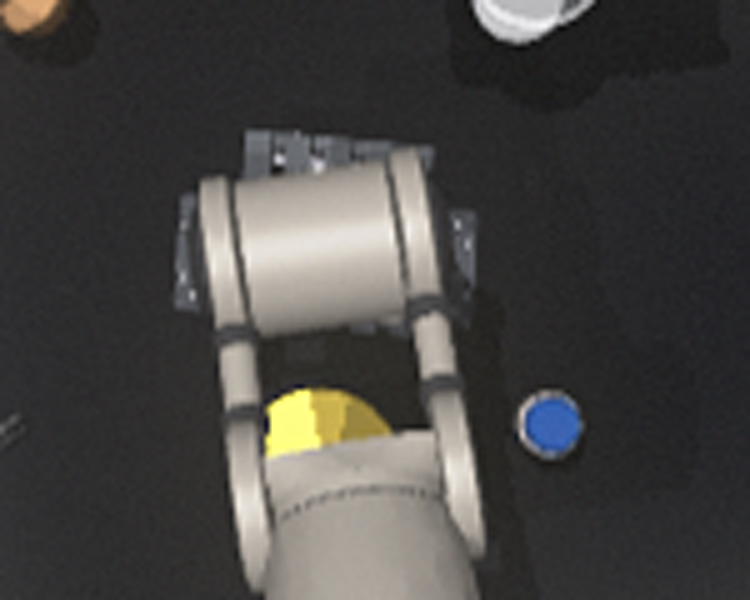

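```bash
python3 - <<'E'
from off import *
from fit import *
o=telemetry.observe();R=Ro.from_euler('xyz',o['tool_rot']).as_matrix();T=o['tool_pos']
w=dict(np.load('pics/w3.png.npz'));s=dict(np.load('pics/s3.png.npz'));w2=dict(np.load('pics/w2.png.npz'))
q=np.array([.53,.1624,.0885,3.11,30])
print(T,o['tool_rot'])
for n,p in(('w',w),('s',s)):
    print(n,'tip',proj(p,T+R@[0,0,.014]),'tip edge',proj(p,T+R@[.0095,0,.014]),proj(p,T+R@[-.0095,0,.014]),'knobtip',proj(p,q[:3]+.036*axis(q)),'kc',proj(p,q[:3]+.018*axis(q)))
im=w['color'][:,:,::-1].copy()
for h,rr,c in((0,.061,(0,0,255)),(.0,.012,(0,255,0)),(.036,.012,(255,0,0))):
    cv2.polylines(im,[np.int32(np.round(proj(w,circ(q,h,rr))*16))],True,c,1,shift=4)
for a in (.0095,-.0095):
  for z in(.014,-.005): cv2.circle(im,tuple(np.int32(proj(w,T+R@[a,0,z])[0])),1,(0,255,255),-1)
cv2.imwrite('pics/w3o.png',cv2.resize(im[140:290,170:350],None,fx=4,fy=4,interpolation=cv2.INTER_NEAREST))
im=s['color'][:,:,::-1].copy()
for h,rr,c in((0,.061,(0,0,255)),(.0,.012,(0,255,0)),(.036,.012,(255,0,0))):
    cv2.polylines(im,[np.int32(np.round(proj(s,circ(q,h,rr))*16))],True,c,1,shift=4)
for a in (.0095,-.0095):
  for z in(.014,-.005): cv2.circle(im,tuple(np.int32(proj(s,T+R@[a,0,z])[0])),0,(0,255,255),-1)
cv2.imwrite('pics/s3o.png',cv2.resize(im[170:250,220:320],None,fx=7,fy=7,interpolation=cv2.INTER_NEAREST))
E
```

```text
[0.5162544  0.16287981 0.10757183] [3.13660216 0.01574229 3.09361895]
w tip [[258.01275294 220.03892163]] tip edge [[257.98779636 207.32189343]] [[258.03705063 232.41088144]] knobtip [[257.84570182 230.58717089]] kc [[258.02308475 232.56999948]]
s tip [[253.63739847 205.18643781]] tip edge [[252.49885103 206.4234611 ]] [[254.76581691 203.96040336]] knobtip [[253.20285431 200.05065649]] kc [[254.21182702 202.33433945]]
```

View pics/w3o.png

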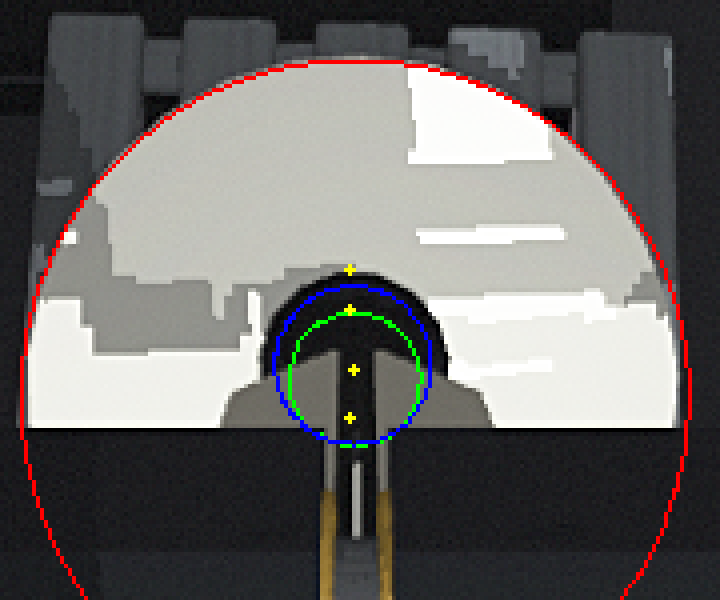

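View pics/s3o.png

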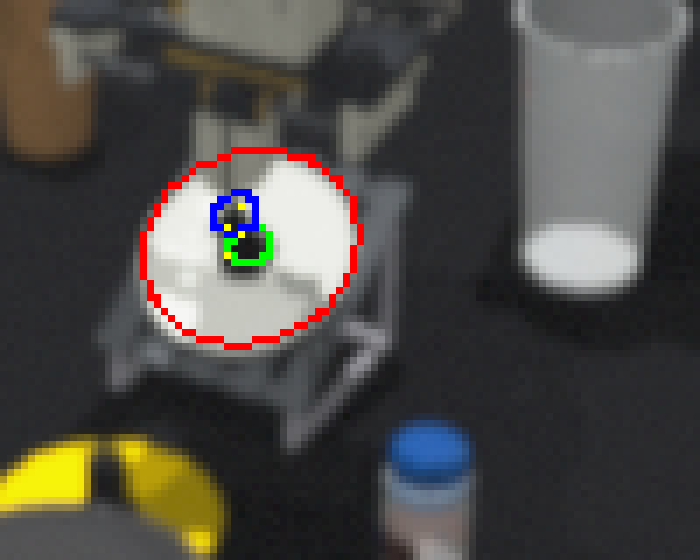

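```bash
python3 - <<'E'
import cv2,numpy as np
a=cv2.imread('pics/wrist0.png')[200:360,80:450];b=cv2.imread('pics/w2.png')[180:340,80:450]
g=lambda x:np.clip(255*(x/255.)**.5,0,255).astype(np.uint8)
cv2.imwrite('pics/cmp.png',cv2.resize(np.vstack([g(a),g(b)]),None,fx=1.85,fy=1.85,interpolation=cv2.INTER_CUBIC))
c=cv2.imread('pics/s3.png')[175:225,225:285];cv2.imwrite('pics/s3z.png',cv2.resize(g(c),None,fx=12,fy=12,interpolation=cv2.INTER_CUBIC))
E
```

```text
(no output)
```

View pics/cmp.png

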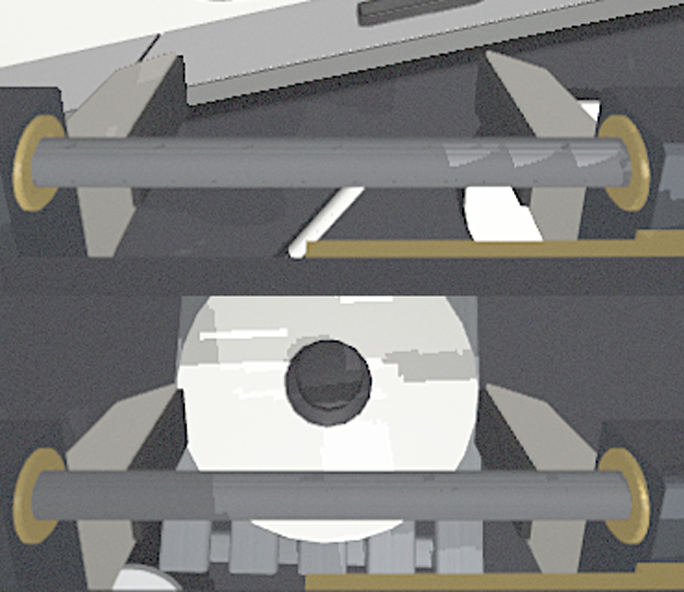

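View pics/s3z.png

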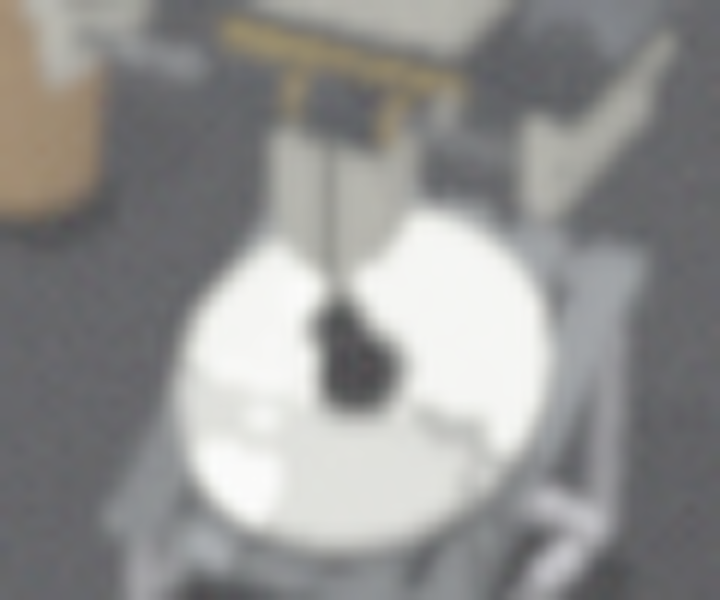

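```bash
python3 - <<'E'
from off import *
o=telemetry.observe();R=Ro.from_euler('xyz',o['tool_rot']).as_matrix();T=o['tool_pos']
w=dict(np.load('pics/w3.png.npz'));s=dict(np.load('pics/s3.png.npz'))
for v in(227.5,):
  for b in (199,200,201):
    X,e=tri([(w,257.7,v),(s,252.9,b)]);print(X,e,'tool mm',1000*R.T@(X-T))
print(o['qpos'],T)
# lid: knob tip visible in s3? triangulate knob tip in w1/s0/t0
E
```

```text
[0.50681096 0.16261285 0.127275  ] [np.float64(0.0006687741170970598), np.float64(0.0006687741170970752)] tool mm [  9.10844553  -0.62045264 -19.85235484]
[0.50907462 0.16297288 0.12158448] [np.float64(6.3968059013754e-05), np.float64(6.396805901370477e-05)] tool mm [  6.95451408  -0.18085743 -14.12495952]
[0.51134934 0.16333426 0.11586205] [np.float64(0.0005445996601036593), np.float64(0.0005445996601037013)] tool mm [ 4.79010068  0.26044907 -8.36546612]
[ 0.16300796  0.45799831  1.6323248   0.00184146  1.03483204 -1.36078131] [0.5162544  0.16287981 0.10757183]
```

Call:
servo_tool(
  targets="0 0 0 0; 0 0 0 0; 0 0 0 0; 0 0 0 0; 0 0 8 0; 0 0 8 0; 0 0 0 0",
  hand=0.65,
)

```text
time: 6.82
tool_pos: [0.5162, 0.1629, 0.0901]
tool_rot: [3.137, 0.015, 3.094]
contact_force: [-0.1, -0.5, -1.0]
opening: 0.0592
```

```bash
python3 - <<'E'
from off import *
p=shot('scene','s4.png');cv2.imwrite('pics/s4c.png',cv2.resize(p['color'][160:240,210:310,::-1],None,fx=6,fy=6,interpolation=cv2.INTER_CUBIC))
p=shot('wrist','w4.png')
o=telemetry.observe();print(o['tool_pos'],o['tool_rot'],o['opening'],o['contact_force'])
E
```

```text
[0.51670172 0.16297564 0.09077335] [3.13649502 0.01622845 3.09362189] 0.05954883349834517 [ 1.04635272 -0.16810727 -0.02260082]
```

View pics/s4c.png

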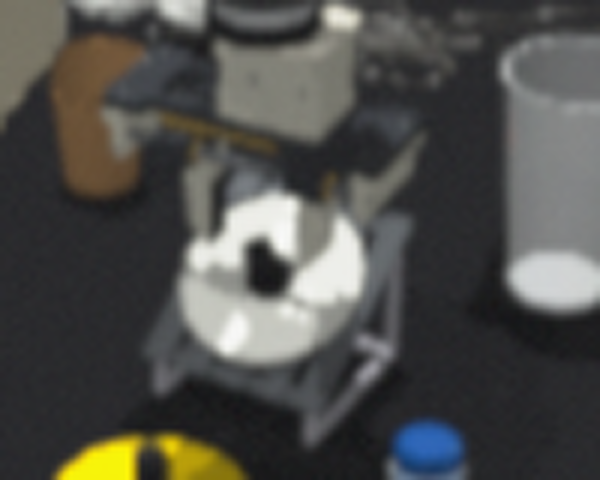

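View pics/w4.png

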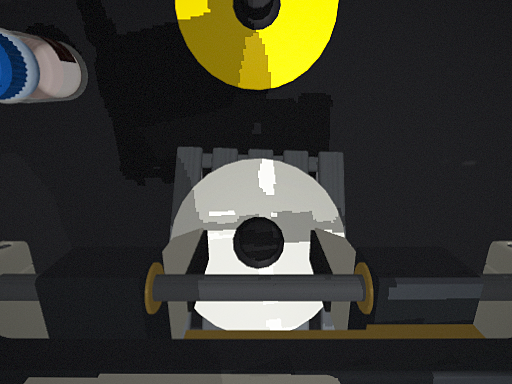

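Call:
servo_tool(
  targets="0 0 6 0; 0 0 5 0; 0 0 4 0; 0 0 0 0",
)

```text
time: 7.42
tool_pos: [0.5171, 0.1631, 0.0748]
tool_rot: [3.136, 0.016, 3.094]
contact_force: [0.4, 1.0, 0.5]
opening: 0.0597
```

Call:
servo_tool(
  targets="0 0 0 0; 0 0 0 0; 0 0 0 0; 0 0 0 0; 0 0 0 0; 0 0 0 0; 0 0 0 0",
  hand=0,
  squeeze=8,
)

```text
time: 8.3
tool_pos: [0.5174, 0.1631, 0.0753]
tool_rot: [3.136, 0.017, 3.094]
contact_force: [0.0, 0.0, -0.2]
opening: 0.0237
```

```bash
python3 - <<'E'
from off import *
p=shot('scene','s5.png');cv2.imwrite('pics/s5c.png',cv2.resize(p['color'][160:240,210:310,::-1],None,fx=6,fy=6,interpolation=cv2.INTER_CUBIC))
p=shot('wrist','w5.png')
o=telemetry.observe();print(o['tool_pos'],o['tool_rot'],o['opening'],o['contact_force'])
E
```

```text
[0.51737982 0.16309362 0.0753026 ] [3.13629107 0.01737459 3.0935057 ] 0.02410175571548221 [-0.28457195  0.08384468  0.18865389]
```

View pics/s5c.png

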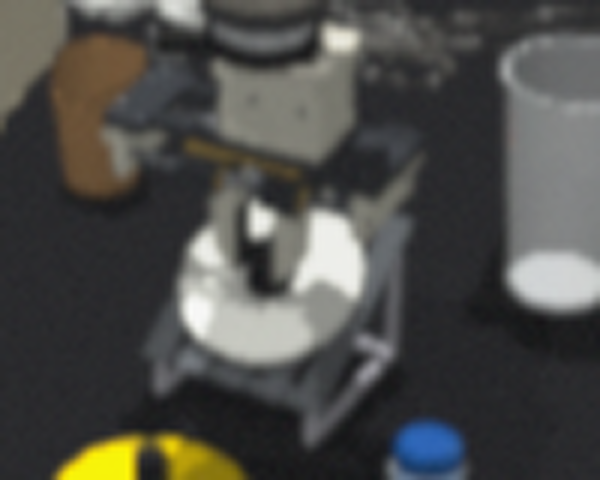

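View pics/w5.png

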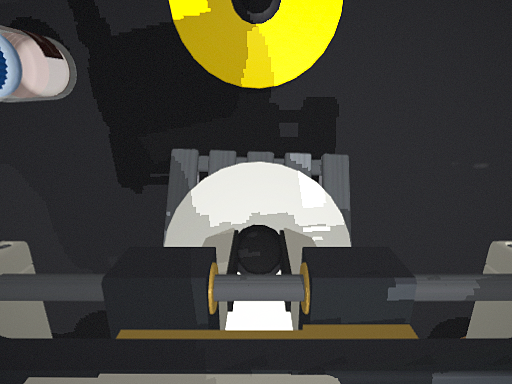

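Call:
servo_tool(
  targets="0 0 -3 0; 0 0 -6 0; 0 0 -10 0; 0 0 -15 0; 0 0 -20 0; 0 0 -20 0; 0 0 -10 0; 0 0 0 0",
  squeeze=10,
)

```text
time: 9.4
tool_pos: [0.5159, 0.1628, 0.166]
tool_rot: [3.136, 0.019, 3.094]
contact_force: [-0.4, -0.3, -1.7]
opening: 0.0238
```

```bash
python3 - <<'E'
from off import *
p=shot('scene','s6.png');cv2.imwrite('pics/s6c.png',cv2.resize(p['color'][150:240,200:310,::-1],None,fx=6,fy=6,interpolation=cv2.INTER_CUBIC))
p=shot('wrist','w6.png')
print(off([.56,-.04,.16]))
E
```

```text
[ -54.2 -200.4    4.7]
```

View pics/s6c.png

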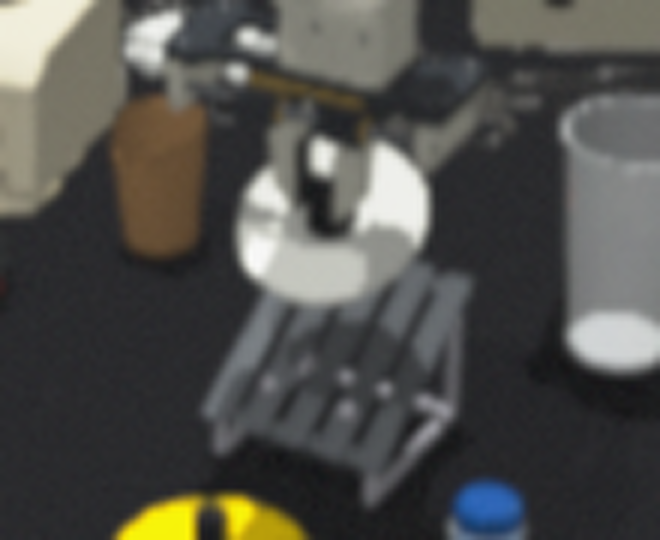

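View pics/w6.png

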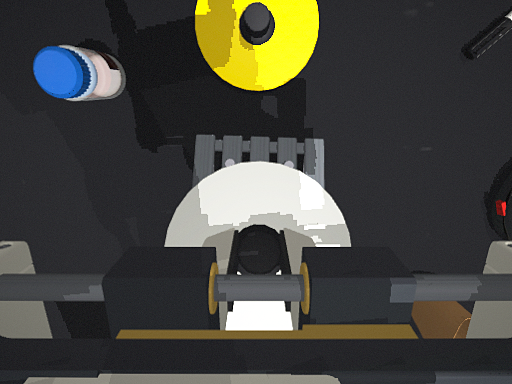

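Call:
servo_tool(
  targets="-10 -20 0 0; -14 -45 0 0; -14 -50 0 0; -12 -50 0 0; -4 -30 10 0; 0 -5 30 0; 0 0 40 0; 0 0 35 0; 0 0 15 0; 0 0 0 0",
)

```text
time: 10.75
tool_pos: [0.5595, -0.0457, 0.0234]
tool_rot: [3.135, 0.006, 3.094]
contact_force: [-0.0, -0.5, -1.4]
opening: 0.0236
```

```bash
python3 - <<'E'
from off import *
p=shot('scene','s7.png');cv2.imwrite('pics/s7c.png',cv2.resize(p['color'][150:290,220:400,::-1],None,fx=4,fy=4,interpolation=cv2.INTER_CUBIC))
o=telemetry.observe();print(o['tool_pos'],o['tool_rot'],o['opening'],o['contact_force'])
E
```

```text
[ 0.5593336  -0.04561785  0.02385203] [3.13553765 0.00611967 3.09403244] 0.02360803552037587 [-0.42999334  0.31813936 -3.30264578]
```

View pics/s7c.png

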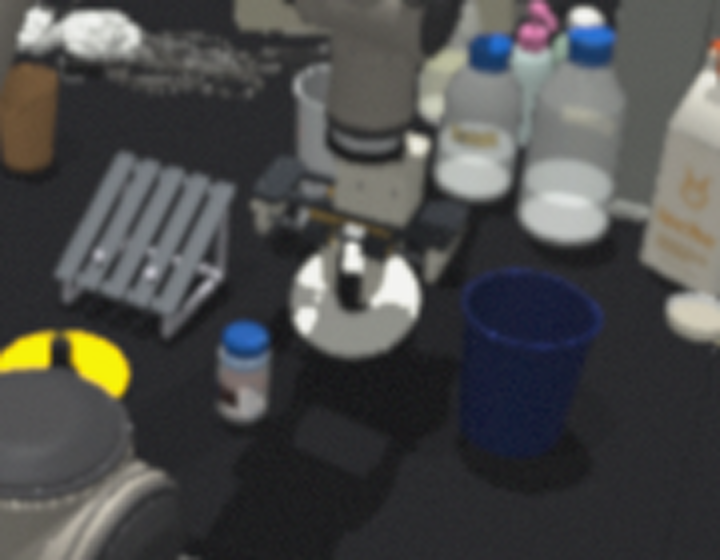

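Call:
servo_tool(
  targets="0 0 2 0; 0 0 2 0; 0 0 3 0; 0 0 3 0; 0 0 3 0; 0 0 3 0",
  squeeze=3,
)

```text
time: 11.55
tool_pos: [0.5617, -0.0457, 0.0104]
tool_rot: [3.137, 0.012, 3.095]
contact_force: [-0.4, -0.1, -1.2]
opening: 0.0237
```

Call:
servo_tool(
  targets="0 0 3 0; 0 0 3 0; 0 0 3 0; 0 0 2 0",
)

```text
time: 12.05
tool_pos: [0.5628, -0.0457, -0.0001]
tool_rot: [3.137, 0.015, 3.095]
contact_force: [-0.5, 1.5, 4.2]
opening: 0.0238
```

```bash
python3 - <<'E'
from off import *
p=shot('scene','s8.png');cv2.imwrite('pics/s8c.png',cv2.resize(p['color'][180:260,260:350,::-1],None,fx=7,fy=7,interpolation=cv2.INTER_CUBIC))
o=telemetry.observe();print(o['tool_pos'],o['tool_rot'],o['opening'],o['contact_force'])
E
```

```text
[ 5.62756103e-01 -4.57295356e-02 -3.57627127e-04] [3.13683523 0.01450293 3.09454554] 0.023930103439338643 [0.27139814 0.86742767 3.0978865 ]
```

View pics/s8c.png

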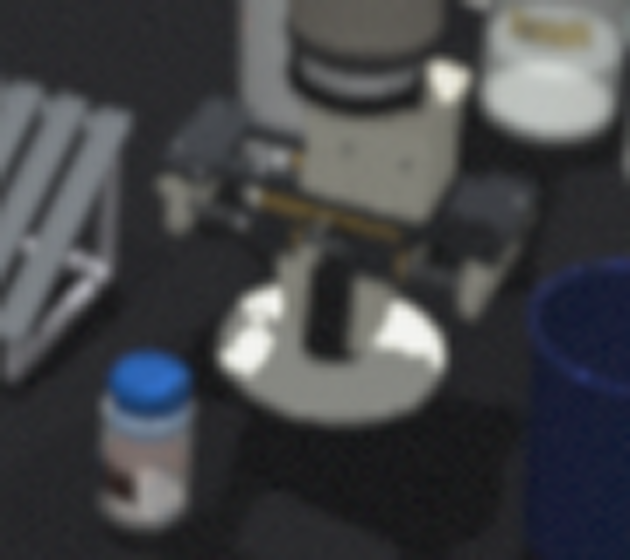

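Call:
servo_tool(
  targets="0 0 2 0; 0 0 2 0; 0 0 0 0",
)

```text
time: 12.48
tool_pos: [0.563, -0.0457, -0.0046]
tool_rot: [3.137, 0.015, 3.095]
contact_force: [1.3, 0.3, 1.7]
opening: 0.0241
```

Call:
servo_tool(
  targets="0 0 0 0; 0 0 0 0; 0 0 0 0; 0 0 0 0",
  hand=0.5,
)

```text
time: 12.98
tool_pos: [0.5618, -0.0456, -0.0058]
tool_rot: [3.137, 0.012, 3.095]
contact_force: [0.1, 0.5, 0.5]
opening: 0.0459
```

```bash
python3 - <<'E'
from off import *
p=shot('scene','s9.png');cv2.imwrite('pics/s9c.png',cv2.resize(p['color'][180:260,260:350,::-1],None,fx=7,fy=7,interpolation=cv2.INTER_CUBIC))
p=shot('wrist','w9.png')
o=telemetry.observe();print(o['tool_pos'],o['tool_rot'],o['opening'],o['contact_force'])
E
```

```text
[ 0.56179942 -0.04563782 -0.00576225] [3.13652841 0.01198532 3.09447425] 0.04631107200883591 [0.30573586 0.86690172 0.15560632]
```

View pics/s9c.png

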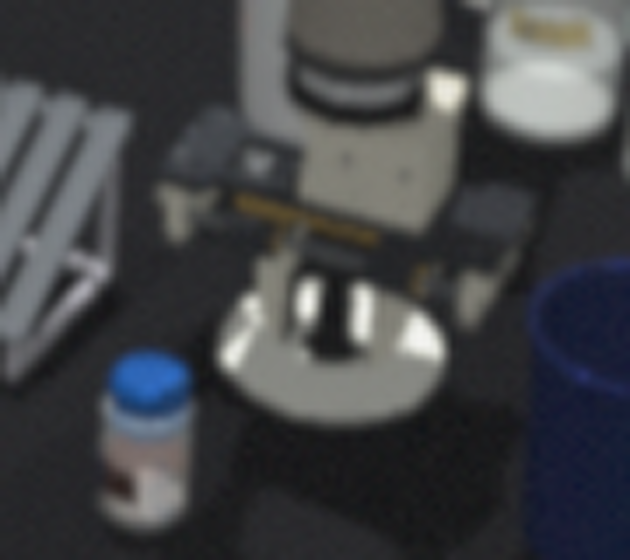

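View pics/w9.png

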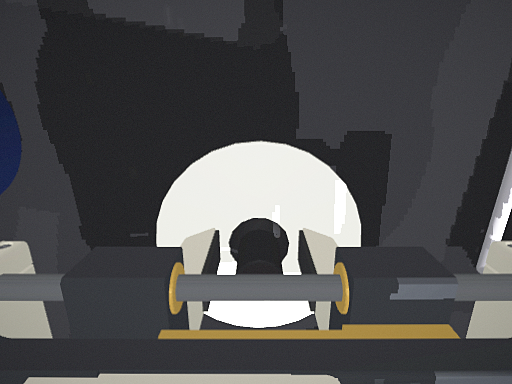

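```bash
python3 - <<'E'
from off import *
from fit import *
w=dict(np.load('pics/w9.png.npz'));s=dict(np.load('pics/s9.png.npz'))
im=w['color']
m=(im.min(2)>150).astype(np.uint8);m[246:]=0;m[:130]=0;m[:,:150]=0;m[:,366:]=0
cn=max(cv2.findContours(m,cv2.RETR_EXTERNAL,cv2.CHAIN_APPROX_NONE)[0],key=len)[:,0]
# arc points upper half
c=np.array([p for p in cv2.convexHull(cn)[:,0] if p[1]<235],float)
def res(x):
    q=np.r_[x,.015,3.1,.01];h=sil(w,q);return [cv2.pointPolygonTest(h,(float(a),float(b)),True)-.4 for a,b in c]
r=least_squares(res,[.56,-.046],diff_step=1e-4,x_scale=.01);print(r.x,np.abs(r.fun).max(),len(c))
q=np.r_[r.x,.015,3.1,.01];im=s['color'][:,:,::-1].copy();cv2.polylines(im,[np.int32(sil(s,q)*16)],True,(0,0,255),1,shift=4)
cv2.imwrite('pics/s9o.png',cv2.resize(im[180:260,260:350],None,fx=7,fy=7,interpolation=cv2.INTER_NEAREST))
im=w['color'][:,:,::-1].copy();cv2.polylines(im,[np.int32(sil(w,q)*16)],True,(0,0,255),1,shift=4);cv2.polylines(im,[np.int32(proj(w,circ(q,.036,.012))*16)],True,(0,255,0),1,shift=4);cv2.imwrite('pics/w9o.png',im[120:350,100:420])
# jug: rim fit in top0 & scene0
t=dict(np.load('pics/top0.png.npz'));s0=dict(np.load('pics/scene0.png.npz'))
for n,p,b in(('t',t,(335,405,180,245)),('s',s0,(325,380,210,275))):
    col=p['color'].astype(int);x0,x1,y0,y1=b
    mm=np.zeros(col.shape[:2],np.uint8);d=col[...,2]-col[...,0];mm[y0:y1,x0:x1]=(d>30)[y0:y1,x0:x1]
    cn=max(cv2.findContours(mm,cv2.RETR_EXTERNAL,cv2.CHAIN_APPROX_NONE)[0],key=cv2.contourArea);print(n,cv2.boundingRect(cn),cv2.contourArea(cn))
    np.save('pics/jug_%s.npy'%n,cn[:,0])
    cv2.imwrite('pics/jug_%s.png'%n,cv2.resize(mm[y0:y1,x0:x1]*255,None,fx=5,fy=5,interpolation=cv2.INTER_NEAREST))
C=[(t,np.load('pics/jug_t.npy')),(s0,np.load('pics/jug_s.npy'))]
def jsil(p,x):
    f=np.linspace(0,2*np.pi,72)[:,None];o=np.c_[np.cos(f),np.sin(f),0*f];b=np.array([x[0],x[1],0])
    return cv2.convexHull(np.r_[proj(p,b+[0,0,.133]+.058*o),proj(p,b+x[2]*o)].astype(np.float32))
for vs in(C[:1],C[1:],C):
    def jr(x): return np.array([cv2.pointPolygonTest(jsil(p,x),(float(a),float(b)),True)-.4 for p,c in vs for a,b in cv2.convexHull(c)[:,0]]+[(x[2]-.045)*100])
    r=least_squares(jr,[.487,-.227,.045],diff_step=1e-4,x_scale=.01,loss='soft_l1');print('jug',r.x,np.sqrt(np.mean(jr(r.x)**2)))
E
```

```text
[ 0.5628875  -0.04546574] 0.9116151410360013 27
t (352, 196, 36, 34) 875.0
s (335, 217, 36, 22) 304.0
jug [ 0.48870257 -0.22578669  0.03822783] 0.5487367618123034
jug [ 4.87981358e-01 -2.23580295e-01  7.38574048e-05] 2.0230239099568115
jug [ 4.88535459e-01 -2.23823497e-01  5.41961408e-05] 1.511835197033987
```

View pics/w9o.png

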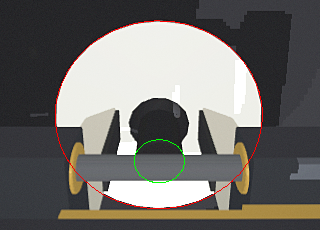

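View pics/s9o.png

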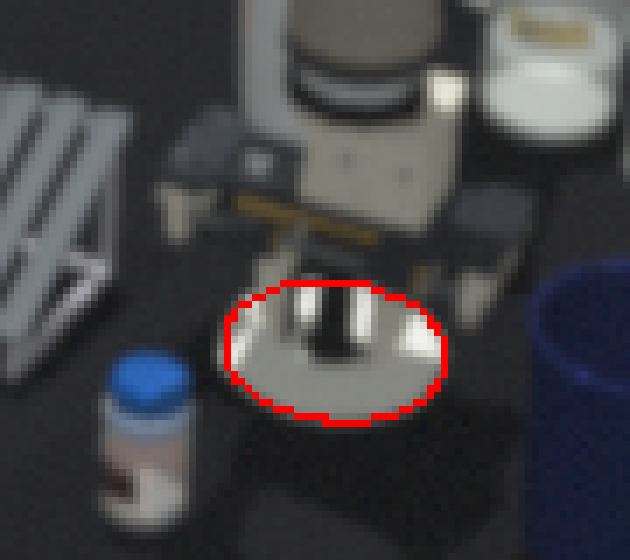

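```bash
python3 - <<'E'
from off import *
from fit import *
w=dict(np.load('pics/w9.png.npz'));s=dict(np.load('pics/s9.png.npz'))
q=np.r_[.5629,-.0455,.015,3.1,.01]
print(proj(w,[[.5629,-.0455,.015],[.5629,-.0455,.051]]))
g=lambda x:np.clip(255*(x/255.)**.4,0,255).astype(np.uint8)
cv2.imwrite('pics/w9g.png',cv2.resize(g(w['color'][200:320,190:330,::-1]),None,fx=5,fy=5,interpolation=cv2.INTER_CUBIC))
cv2.imwrite('pics/s9g.png',cv2.resize(g(s['color'][205:250,280:330,::-1]),None,fx=12,fy=12,interpolation=cv2.INTER_CUBIC))
E
```

```text
[[258.41507365 245.17571298]
 [258.77596029 281.40198092]]
```

View pics/w9g.png

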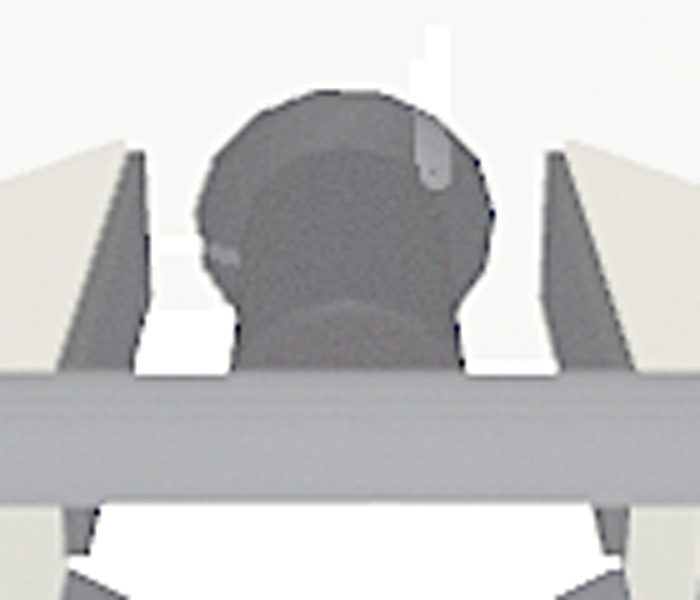

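View pics/s9g.png

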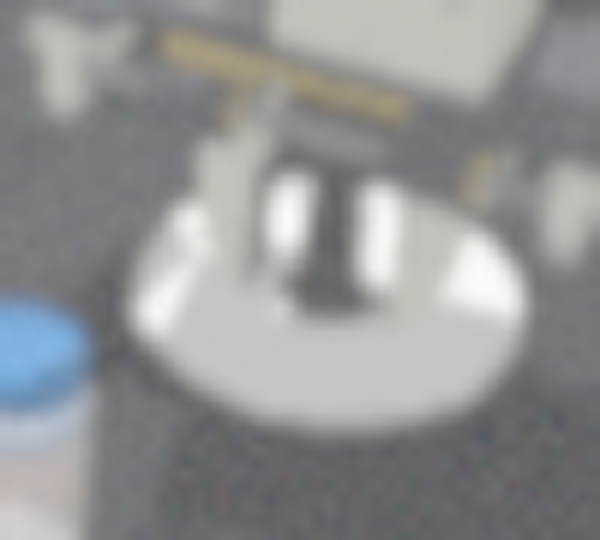

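Call:
servo_tool(
  targets="-1 0 -4 0; 0 0 0 0",
)

```text
time: 13.32
tool_pos: [0.563, -0.0457, -0.0013]
tool_rot: [3.137, 0.012, 3.095]
contact_force: [0.3, -0.3, 0.1]
opening: 0.0457
```

Call:
servo_tool(
  targets="0 0 0 0; 0 0 0 0; 0 0 0 0; 0 0 0 0; 0 0 0 0; 0 0 0 0",
  hand=0,
  squeeze=20,
)

```text
time: 14.08
tool_pos: [0.563, -0.0457, -0.0012]
tool_rot: [3.137, 0.012, 3.095]
contact_force: [-0.4, 0.5, -0.6]
opening: 0.0234
```

Call:
servo_tool(
  targets="0 0 -3 0; 0 0 -8 0; 0 0 -20 0; 0 0 -35 0; 0 0 -45 0; 0 0 -45 0; 0 0 -30 0; 0 0 -10 0; 0 0 0 0",
)

```text
time: 15.2
tool_pos: [0.5587, -0.0463, 0.2017]
tool_rot: [3.136, 0.009, 3.094]
contact_force: [-0.9, 0.1, -1.8]
opening: 0.024
```

```bash
python3 - <<'E'
from off import *
p=shot('scene','s10.png');cv2.imwrite('pics/s10c.png',cv2.resize(p['color'][150:290,240:400,::-1],None,fx=4,fy=4,interpolation=cv2.INTER_CUBIC))
p=shot('wrist','w10.png')
o=telemetry.observe();print(o['time'],o['tool_pos'],o['tool_rot'],o['opening'],o['contact_force'])
E
```

```text
15.3 [ 0.55815396 -0.04614602  0.20042684] [3.13556602 0.00650421 3.09446355] 0.02342312592920059 [ 0.1542911   0.017282   -2.47689518]
```

View pics/s10c.png

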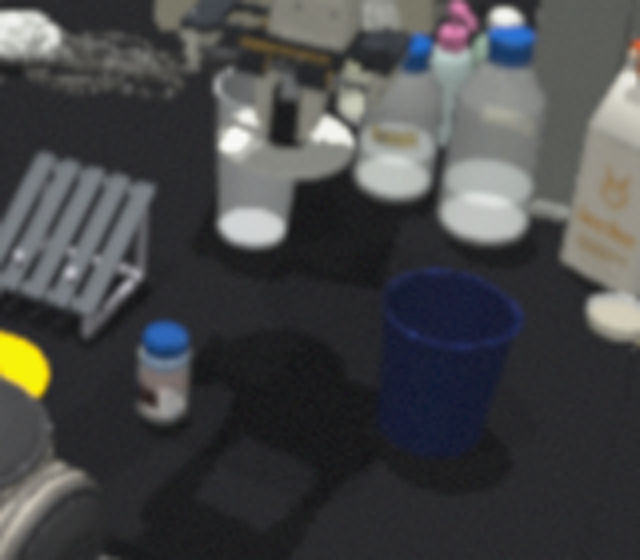

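View pics/w10.png

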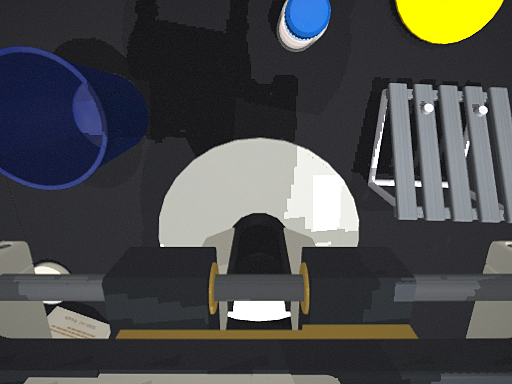

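Call:
servo_tool(
  targets="0 -20 0 0; 0 -40 0 0; 0 -30 0 0; 0 0 0 0; 0 0 0 0",
)

```text
time: 15.92
tool_pos: [0.5509, -0.1409, 0.1933]
tool_rot: [3.133, -0.005, 3.094]
contact_force: [-0.3, -0.0, -0.9]
opening: 0.0234
```

```bash
python3 - <<'E'
from off import *
p=shot('wrist','w11.png');p=shot('top','t11.png');p=shot('scene','s11.png')
o=telemetry.observe();print(o['time'],o['tool_pos'],o['tool_rot'],o['opening'],o['contact_force'])
cv2.imwrite('pics/t11c.png',cv2.resize(dict(np.load('pics/t11.png.npz'))['color'][160:260,280:430,::-1],None,fx=5,fy=5,interpolation=cv2.INTER_CUBIC))
E
```

```text
16.075 [ 0.55124191 -0.14018445  0.19389826] [ 3.13352312 -0.00345318  3.09563861] 0.023580527089603964 [-0.02292099 -0.73144726 -2.40601255]
```

View pics/w11.png

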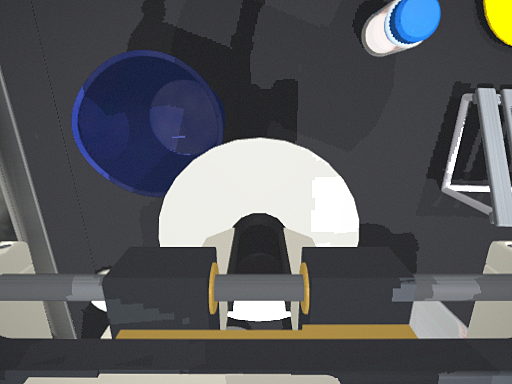

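View pics/t11c.png

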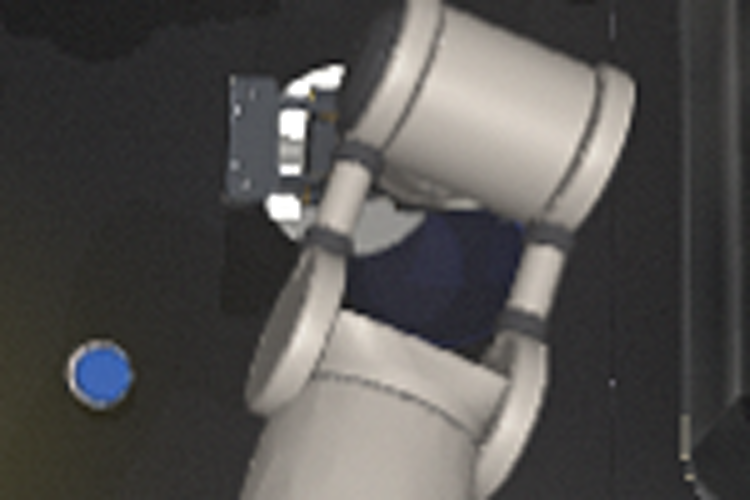

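```bash
python3 - <<'E'
from off import *
from fit import *
w=dict(np.load('pics/w11.png.npz'));T=np.array([.5512,-.1402,.1939])
col=w['color'].astype(int)
# jug rim: blue-dominant
m=((col[...,2]-col[...,0]>25)&(col[...,2]-col[...,1]>25)).astype(np.uint8);m[210:]=0;m[:,235:]=0;m[:45]=0
cn=max(cv2.findContours(m,cv2.RETR_EXTERNAL,cv2.CHAIN_APPROX_NONE)[0],key=cv2.contourArea)
hull=cv2.convexHull(cn)[:,0].astype(float);print(cv2.boundingRect(cn))
J=np.array([p for p in hull if not(p[0]>150 and p[1]>140)])
im2=w['color'].copy();m2=(col.min(2)>150).astype(np.uint8);m2[246:]=0;m2[:130]=0;m2[:,:150]=0;m2[:,366:]=0
cn=max(cv2.findContours(m2,cv2.RETR_EXTERNAL,cv2.CHAIN_APPROX_NONE)[0],key=len)
L=np.array([p for p in cv2.convexHull(cn)[:,0] if p[1]<232],float)
f=np.linspace(0,2*np.pi,120)[:,None];o=np.c_[np.cos(f),np.sin(f),0*f]
def jh(x):return proj(w,np.r_[x[:2],.133]+x[2]*o).astype(np.float32)
jr=lambda x:[cv2.pointPolygonTest(jh(x),(float(a),float(b)),True)-.4 for a,b in J]+[(x[2]-.058)*2000]
r=least_squares(jr,[.4885,-.2255,.058],diff_step=1e-4,x_scale=.01,loss='soft_l1');print('jug',r.x,np.abs(r.fun).max(),len(J))
lr=lambda x:[cv2.pointPolygonTest(sil(w,np.r_[x,T[2]+.0162,3.1,.01]),(float(a),float(b)),True)-.4 for a,b in L]
l=least_squares(lr,T[:2],diff_step=1e-4,x_scale=.01,loss='soft_l1');print('lid',l.x,'minus tcp',l.x-T[:2],np.abs(l.fun).max())
im=w['color'][:,:,::-1].copy()
cv2.polylines(im,[np.int32(jh(r.x)*16)],True,(0,255,255),1,shift=4);cv2.polylines(im,[np.int32(sil(w,np.r_[l.x,T[2]+.0162,3.1,.01])*16)],True,(0,0,255),1,shift=4)
cv2.imwrite('pics/w11o.png',cv2.resize(im[40:260,60:370],None,fx=2.4,fy=2.4))
d=np.r_[r.x[:2]-l.x,0];R=Ro.from_euler('xyz',telemetry.observe()['tool_rot']).as_matrix();print('tool shift mm',1000*R.T@d)
E
```

```text
(71, 50, 154, 147)
jug [ 0.48925291 -0.22271941  0.05876321] 4.804644121823111 43
lid [ 0.5510405  -0.14063711] minus tcp [-0.0001595  -0.00043711] 0.5689473824431865
tool shift mm [ 57.95133703 -84.83289031  -0.48445318]
```

View pics/w11o.png

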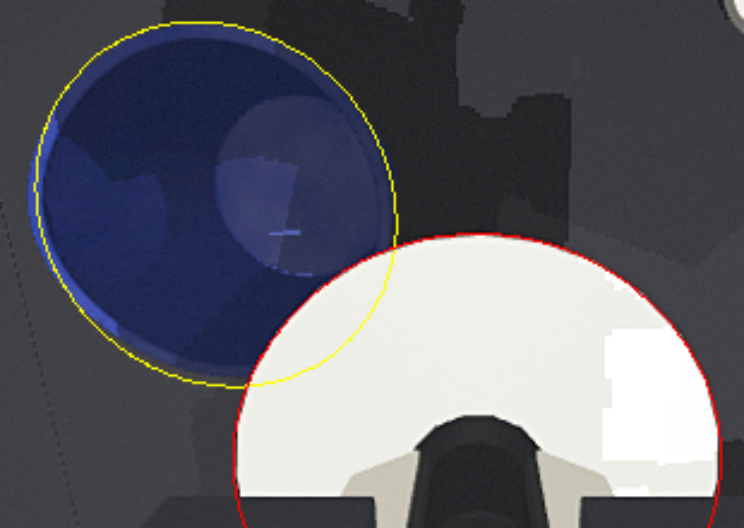

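Call:
servo_tool(
  targets="10 -15 0 0; 16 -25 0 0; 16 -25 10 0; 12 -17 10 0; 4 -5 10 0; 0 0 5 0; 0 0 0 0",
)

```text
time: 16.95
tool_pos: [0.486, -0.2265, 0.1583]
tool_rot: [3.135, -0.002, 3.101]
contact_force: [-0.7, 0.1, -1.1]
opening: 0.0235
```

```bash
python3 - <<'E'
from off import *
p=shot('wrist','w12.png');p=shot('scene','s12.png')
cv2.imwrite('pics/s12c.png',cv2.resize(p['color'][190:280,300:400,::-1],None,fx=6,fy=6,interpolation=cv2.INTER_CUBIC))
o=telemetry.observe();print(o['time'],o['tool_pos'],o['tool_rot'],o['opening'],o['contact_force'],off([.4886,-.2248,.15]))
E
```

```text
17.05 [ 0.48636501 -0.22653819  0.15869563] [ 3.13575586e+00 -1.35643523e-03  3.10127237e+00] 0.023711225996736886 [ 0.07594175  0.02375582 -0.53465462] [-2.2  1.8  8.7]
```

View pics/w12.png

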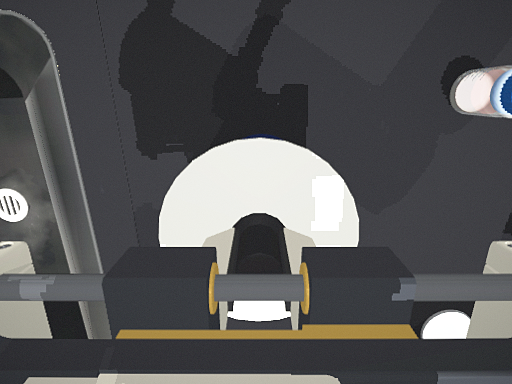

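View pics/s12c.png

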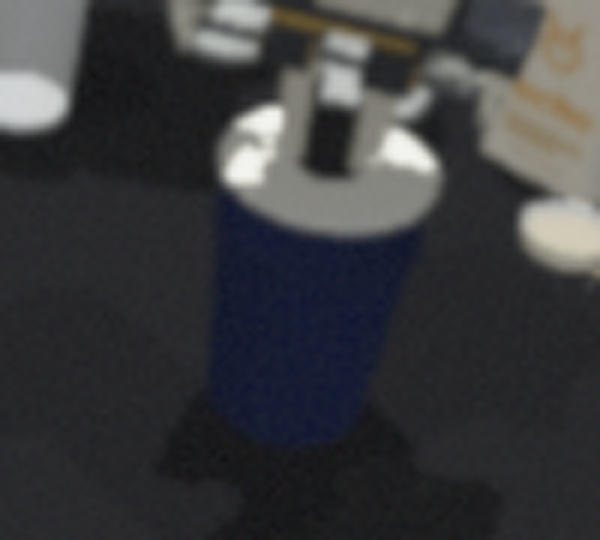

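Call:
servo_tool(
  targets="-2 2 8 0; 0 0 6 0; 0 0 6 0; 0 0 0 0",
  squeeze=10,
)

```text
time: 17.55
tool_pos: [0.4893, -0.2234, 0.1374]
tool_rot: [3.136, -0.001, 3.103]
contact_force: [-0.3, -0.7, -1.0]
opening: 0.0234
```

```bash
python3 - <<'E'
from off import *
o=telemetry.observe();print(o['tool_pos'],o['tool_rot'],o['contact_force'],off([.4886,-.2248,.135]))
E
```

```text
[ 0.48934688 -0.22339136  0.1374321 ] [ 3.13583438e+00 -9.46273191e-04  3.10327843e+00] [-0.25278374 -0.73603257 -0.96197412] [ 0.7 -1.5  2.4]
```

Call:
servo_tool(
  targets="0.5 -1 2 0; 0 0 2 0; 0 0 2 0; 0 0 2 0; 0 0 2 0",
)

```text
time: 18.18
tool_pos: [0.489, -0.2248, 0.1273]
tool_rot: [3.136, 0.0, 3.103]
contact_force: [-0.7, 0.2, -1.4]
opening: 0.0235
```

Call:
servo_tool(
  targets="0 0 1.5 0; 0 0 1.5 0; 0 0 1.5 0; 0 0 1 0",
  squeeze=5,
)

```text
time: 18.68
tool_pos: [0.4891, -0.2248, 0.1216]
tool_rot: [3.137, 0.0, 3.103]
contact_force: [-2.0, 0.7, 6.4]
opening: 0.0241
```

Call:
servo_tool(
  targets="0 0 0 0; 0 0 0 0",
  squeeze=3,
)

```text
time: 18.92
tool_pos: [0.4891, -0.2248, 0.1217]
tool_rot: [3.137, 0.0, 3.103]
contact_force: [-0.1, 0.2, -0.7]
opening: 0.0239
```

```bash
python3 - <<'E'
from off import *
p=shot('scene','s13.png')
cv2.imwrite('pics/s13c.png',cv2.resize(p['color'][190:280,300:400,::-1],None,fx=6,fy=6,interpolation=cv2.INTER_CUBIC))
E
```

```text
(no output)
```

View pics/s13c.png

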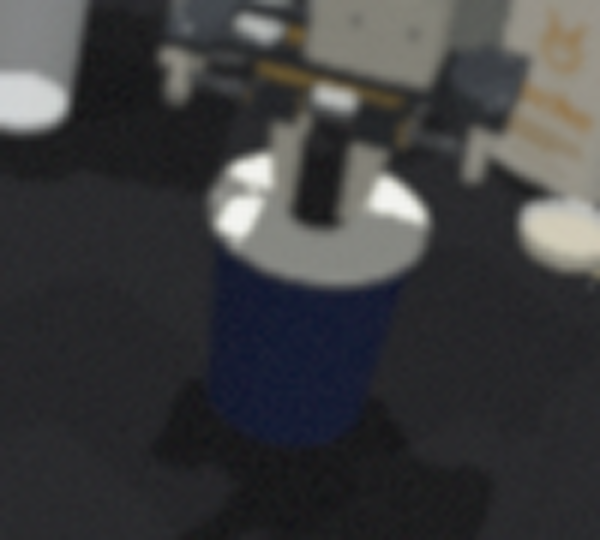

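Looks seated; lower a touch more, then open and back straight up.

Call:
servo_tool(
  targets="0 0 1 0; 0 0 0 0",
)

```text
time: 19.23
tool_pos: [0.4894, -0.2249, 0.1212]
tool_rot: [3.137, 0.001, 3.103]
contact_force: [-0.7, 0.1, -2.2]
opening: 0.0238
```

Call:
servo_tool(
  targets="0 0 0 0; 0 0 0 0; 0 0 0 0; 0 0 0 0; 0 0 0 0; 0 0 -10 0; 0 0 -20 0; 0 0 -40 0; 0 0 -40 0; 0 0 -20 0; 0 0 0 0",
  hand=0.6,
)

```text
time: 20.6
tool_pos: [0.4894, -0.2257, 0.2583]
tool_rot: [3.139, 0.004, 3.103]
contact_force: [-0.3, 0.6, 0.0]
opening: 0.0553
```

Call:
servo_tool(
  targets="-40 0 0 0; -40 0 0 0; 0 0 0 0; 0 0 0 0",
)

```text
time: 21.1
tool_pos: [0.5692, -0.2283, 0.2554]
tool_rot: [3.136, -0.002, 3.102]
contact_force: [-0.8, -0.8, 0.6]
opening: 0.0551
```

```bash
python3 - <<'E'
from off import *
from fit import *
p=shot('wrist','w14.png');t=shot('top','t14.png');s=shot('scene','s14.png')
cv2.imwrite('pics/s14c.png',cv2.resize(s['color'][190:280,300:400,::-1],None,fx=6,fy=6,interpolation=cv2.INTER_CUBIC))
o=telemetry.observe();print(o['time'],o['tool_pos'],o['tool_rot'],o['contact_force'])
E
```

```text
21.25 [ 0.56910616 -0.22846014  0.25622331] [ 3.13697052e+00 -3.23604863e-04  3.10160698e+00] [-0.73455802 -0.45864244 -0.6384011 ]
```

View pics/w14.png

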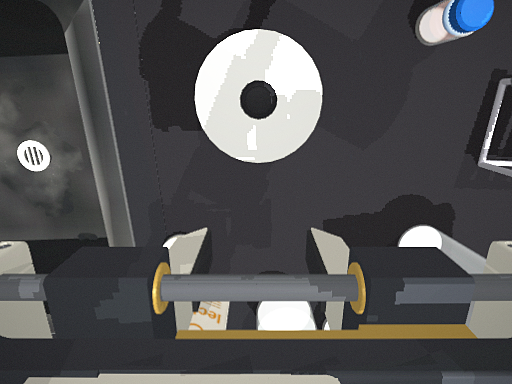

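View pics/s14c.png

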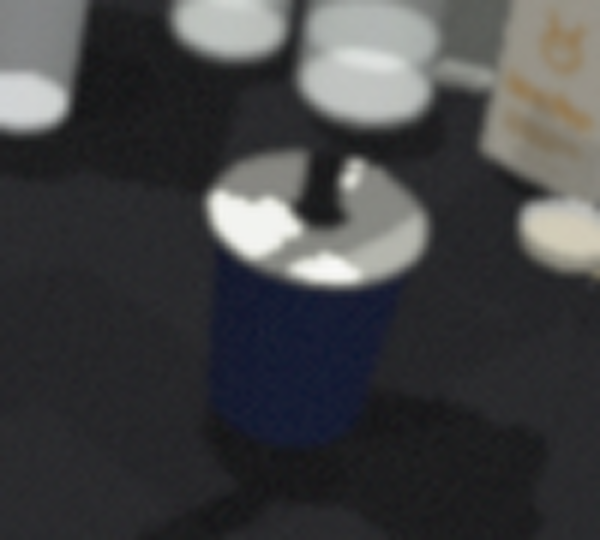

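View pics/s14.png

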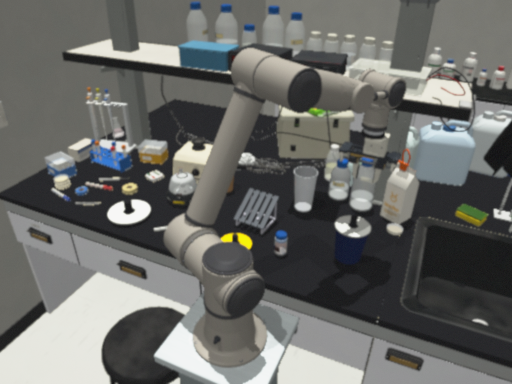

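```bash
python3 - <<'E'
from off import *
from fit import *
w=dict(np.load('pics/w14.png.npz'));s=dict(np.load('pics/s14.png.npz'));s0=dict(np.load('pics/scene0.png.npz'))
st,cw=white(w,(185,335,20,170),110);print(st)
def res(x):
    th=np.hypot(x[3],x[4]);q=np.r_[x[:3],np.arctan2(x[4],x[3]),np.degrees(th)+1e-3];h=sil(w,q);return np.array([cv2.pointPolygonTest(h,(float(a),float(b)),True)-.4 for a,b in cw])
r=least_squares(lambda x:np.r_[res(x),(x[2]-.138)*100],[.489,-.225,.138,.01,.01],diff_step=1e-3,x_scale=[.01,.01,.01,.1,.1]);print('free',r.x,np.abs(res(r.x)).max())
r2=least_squares(lambda x:res(np.r_[x,0.0001,0]),[.489,-.225,.138],diff_step=1e-3,x_scale=.01);print('level',r2.x,np.abs(r2.fun).max())
x=r2.x
# knob tip prediction when level
print('tip pred w',proj(w,[x[0],x[1],.174]),'s',proj(s,[x[0],x[1],.174]),'base s',proj(s,[x[0],x[1],.138]))
q=np.r_[x[:2],.138,3.1,.01];im=s['color'][:,:,::-1].copy()
cv2.polylines(im,[np.int32(sil(s,q)*16)],True,(0,0,255),1,shift=4)
cv2.polylines(im,[np.int32(proj(s,circ(q,.036,.012))*16)],True,(0,255,0),1,shift=4)
a=cv2.resize(im[200:275,315:390],None,fx=5,fy=5,interpolation=cv2.INTER_NEAREST)
im=w['color'][:,:,::-1].copy();cv2.polylines(im,[np.int32(sil(w,q)*16)],True,(0,0,255),1,shift=4)
cv2.polylines(im,[np.int32(proj(w,circ(q,.036,.012))*16)],True,(0,255,0),1,shift=4)
b=cv2.resize(im[20:170,185:335],(375,375),interpolation=cv2.INTER_NEAREST);cv2.imwrite('pics/f.png',np.hstack([a,b]))
E
```

```text
[  194    29   129   134 12359]
free [ 0.48955821 -0.22421281  0.13851967  0.01600446  0.01654346] 0.4103667510645632
level [ 0.48936059 -0.22441226  0.13846723] 0.416367008178686
tip pred w [[258.30224169 100.08447485]] s [[354.47966002 216.31939386]] base s [[353.04071837 224.92332441]]
```

View pics/f.png

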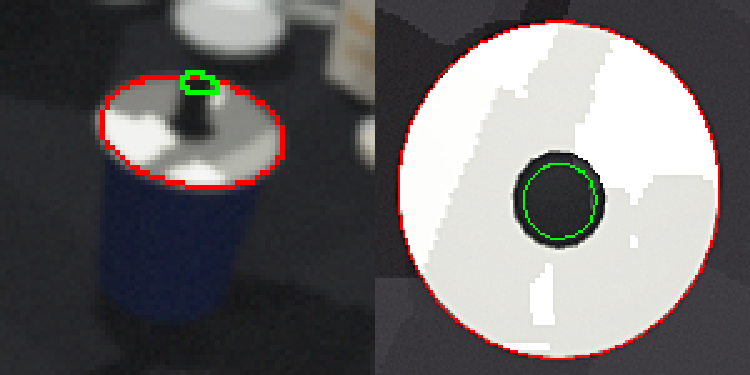

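Seated: the disc's top is at 0.1385 m (0.138 expected), and a level lid fits both views to within 0.5 px. The robot is clear of everything.

```bash
python3 -c "
from h import *
print(robot.hand_in())"
```

```text
the job is handed in; nothing more can be done
None
```

The white lid is on the navy jug, seated and level by my last checks, and the job was handed in at about 21 s of the 38 s allowed. The hand-in reports no verdict.

**What I did:** I gripped the lid's knob on the stand and lifted the lid off still tilted. I then pressed it flat on a clear patch of worktop with a 3 N grip so it levelled. After re-gripping the upright knob I lowered the lid onto the jug. It met the rim with about 6–8 N, and I opened the gripper and backed away.

**Last checks:**
- **Height:** the wrist camera puts the top of the disc at 0.1385 m, against 0.138 m expected when seated.
- **Level:** a level lid fits the wrist picture within about 0.4 px. The free fit gave about 1.3°, which is no better a fit than level. The scene camera overlay also looked level.
- **Centring:** the lid's centre is at (0.489, -0.224) m, about 1–2 mm from where I measured the jug's rim (0.4885, -0.2252) m.
- **Jug and bystanders:** the jug looks upright and in its place, and nothing else looks moved. I judged these by eye and did not re-measure the bystanders.

**What failed or disagreed:**
- **First grasp missed:** the fingers closed above the knob without touching it. In the pictures the fingertips end about 20 mm behind the TCP, where the description puts them 14 mm ahead of it. I corrected for this by going 33 mm lower.
- **Look-alikes:** before the first reach I did not list the look-alikes in a line or view a close crop of my choice, as you asked. I had seen the yellow lid in front of the stand and ruled it out by colour. A larger white lid at the left, hidden behind the arm at the start, I saw only in the final scene picture. Mine was the one on the stand and the smaller of the two; its 61 mm radius fitted the pictures.

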